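# Level rest for a hammer head on a sloping block

## Robot

A 6-joint arm with a two-finger parallel gripper is mounted at the origin on the work surface. World frame = base frame: x ahead of the robot, y to its left, z up, the work surface at z = 0. Lengths are in m, angles in rad, forces in N, time in s.
With the tool pointing down it reaches from about 0.3 to 0.825 m from the base axis. Payload 5.4 kg.
Tool frame: the origin (TCP) lies at the very end of the fingers, on their centre line; the grasp point (between the pads) lies 19 mm behind it; z points along the fingers, x is the direction in which the jaws open and shut, and the axes are right-handed (so a half turn about z gives the same grasp; the last joint's range is limited). The gripper opens to 92 mm and grips with 3 to 60 N. Pads are 20 mm wide; open, the fingers measure 128 mm over their backs; the gripper's body (75 mm by 189 mm) begins 69 mm behind the grasp point.
Start: joints at [1, 0.158, 1.597, -0, 1.386, -0.21], TCP at [0.203, 0.538, 0.181] pointing down, gripper open.
Joint ranges: [-2.91, 2.91], [-0.94, 2.29], [0.18, 2.7], [-1.29, 4.43], [0.17, 2.64], [-3, 3]. Speed limits (rad/s): [2.57, 2.57, 3.14, 3.14, 3.14, 3.14].

## Interface

Orientations are given as a rotation vector (axis times angle).
In Python, from workcell import bot gives the robot as it stands. Calls block until the motion is done:
- bot.goto(position, orientation): joint-space move of the TCP to a pose.
- bot.line_to(position, rot=None, max_speed=0.15): straight line of the TCP; rot=None keeps the orientation; max_speed is the mean speed in m/s.
- bot.set_joints(angles): joint-space move.
- bot.set_gripper(opening, newtons=None): opening from 0.0 (shut) to 1.0 (fully open); newtons is the grip in N (None keeps the last); returns when the fingers have stopped.
- bot.hold(seconds).
- bot.inverse_kinematics(position, orientation): joint angles nearest the present ones, or None.
- bot.read_camera(name): name is "side" or "top"; returns a dict with "pixels" (400x640x3 uint8, blue, green, red), "fx", "fy", "cx", "cy" (pixels), "k1" (the pictures are not rectified: a ray, as slopes to the right and down, at radius r is drawn at 1 + k1 r^2 times it, then the intrinsics apply), "R" (3x3) and "t" (3): a world point X has camera coordinates R X + t. Camera axes: x right, y down, z forward; pixel columns grow to the right and rows downward; lengths in m; the calibration is good to about 2 mm. A picture is of the moment at which its call begins. There is no depth.
A pose or a line that the arm cannot do raises bot.MotionError and nothing moves.
- bot.job_done(): hands the job in, once; it reports no verdict.
Readings, each from a call of its own:
- bot.current_clock(): time.
- bot.current_joints(): joint angles.
- bot.current_joint_vel(): joint speeds.
- bot.current_effort(): joint torques, N m.
- bot.current_ee_pos(): TCP position.
- bot.current_tool_rot(): TCP orientation.
- bot.current_contact_force(): force on the tool from outside, world axes, zero at the start.
- bot.current_ft_torque(): the same for the moment, N m.
- bot.current_opening(): opening from 0.0 (shut) to 1.0 (fully open).
Only numpy, scipy, OpenCV 4.12 (cv2) and the standard library are available. Lean on these libraries where they do the work, as an engineer would, in place of code of your own. Each camera call takes 0.05 s, during which the arm holds its last target.

## Task

Make a level rest for re-handling a hammer: lay the gently tapered wooden wedge centrally on the slope of the screwed-down base block and in line with it, thick end over the base's low end, so that the wedge's top comes level. Then set the big loose hammer head on the middle of the wedge, lengthways along it and with its eye still up, and leave the stack standing. Set both pieces down gently, without dropping them, and leave the steep wedge where it lies.

Things in the scene. Friction and masses are not known exactly. Their poses are not given: they have to be found in the camera images.
- base_slope (a point): Centre of the sloping top of the wooden base block, fixed to the bench; 110 mm long (x), 70 mm wide (y). This point is 35 mm above the bench. Axes are level: x points along the block to its high end, z up. The top rises 10 degrees towards +x: 25 mm high at the low end, 45 mm at the high end. A 4 mm steel lug with a screw lies on the bench at each long side.
- wedge_mid (a point): Centre, half-way up, of the gentle wooden wedge (90 x 46 mm, upright sides, 36 mm high at one end, 20 at the other: 10 degrees, as the base; 85 g). It lies slope up, this point 14 mm over the bench. z is square to the sloping face (13.8 mm away): it leans now, upright once level. x runs along that face to the thin end, y across. In place: 13.8 mm above base_slope, 2.4 mm to its low end.
- head_mid (a point): Centre of the eye block of the big loose cross-peen hammer head (steel, 0.7 kg): 89 mm long in all (x; round face at +x, chisel-shaped peen at -x); the block in the middle is 46 mm long, 38 mm wide (y, flat sides), 38 mm high. It lies on its flat underside, dark oblong eye up (z); the point is 19 mm above what it lies on. Face and peen do not reach below the underside.
- steep_mid (a point): Centre, half-way up (14 mm), of the steep wooden wedge, to be left alone: 90 x 46 mm like the gentle one, but 46 mm high at the thick end and 10 mm at the thin end (22 degrees). Axes as for the gentle wedge. Other bystanders: a small ball-ended hammer head 24 mm wide, and a round wooden offcut 42 mm across, 40 mm high, beyond the base.
Not all that is in view belongs to the job. Leave any blue look-alike of the part that bears wedge_mid alone.

How it is judged:
By the outcome, as a careful person would: the job done as asked, in the order asked, and still so for the second after the job is handed in, with the robot touching nothing.
It also fails if it takes over 56 s, if anything falls off the work surface, if the arm or the gripper's body presses on something with over 40 N, if the wrist force passes 120 N, or if a joint passes its speed limit or range.

## Working session

There is one attempt and no reset: what is moved stays moved. The work goes in short steps, each a Python script; the robot and the scene stay as the last script left them, time stands still between calls to the robot, and variables do not carry over. Pictures are saved under pics/ and viewed, and the job is handed in when it is done.

```bash
mkdir -p pics; ls; python3 - <<'E'
from workcell import bot
import cv2
for n in("top","side"):
    c=bot.read_camera(n); cv2.imwrite(f"pics/{n}0.png",c["pixels"])
    print(n,{k:c[k] for k in c if k!="pixels"})
print(bot.current_clock())
E
```

```text
pics
top {'fx': 441.2781240603398, 'fy': 441.2781240603398, 'cx': 323.93241483699035, 'cy': 196.45558789872302, 'k1': 0.02495137081028409, 'R': array([[-0.00729564, -0.99997136, -0.0020154 ],
       [-0.99796299,  0.0074087 , -0.06336381],
       [ 0.06337693,  0.00154901, -0.99798846]]), 't': array([-0.00777199,  0.46990739,  0.92704366])}
side {'fx': 387.9791304488297, 'fy': 387.9791304488297, 'cx': 326.66220999979777, 'cy': 193.87873229761433, 'k1': 0.025468509616758235, 'R': array([[-0.86913073, -0.49454726,  0.00589764],
       [-0.37955138,  0.65929367, -0.64905516],
       [ 0.31710018, -0.56635225, -0.76071848]]), 't': array([0.4085458 , 0.21978935, 0.709358  ])}
0.1
```

View pics/top0.png

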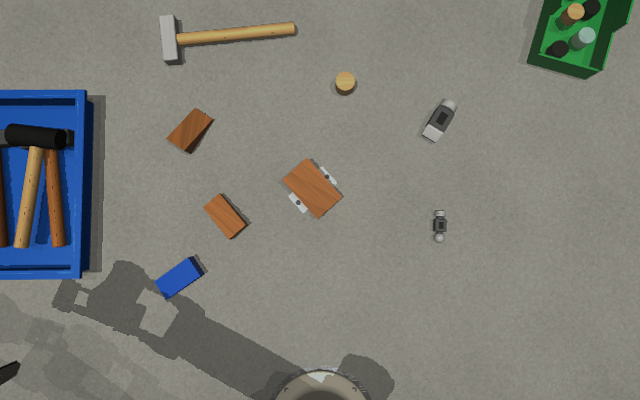

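View pics/side0.png

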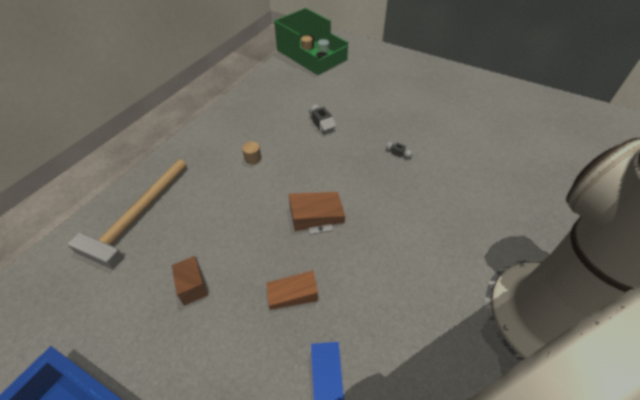

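Top view: the base with its lugs is at (312,188). The two wooden wedge candidates are at (190,131) and (225,217), with the blue look-alike at (180,277). The big head is at (439,120), the small one at (440,225) and the offcut at (345,82). I'll enlarge the wedges, base and head.

```bash
python3 - <<'E'
import cv2,numpy as np
t=cv2.imread("pics/top0.png");s=cv2.imread("pics/side0.png")
f=lambda a,x,y,w,h:cv2.resize(a[y:y+h,x:x+w],(390,290),interpolation=cv2.INTER_CUBIC)
A=np.vstack([np.hstack([f(t,160,100,100,74),f(t,180,180,100,74)]),np.hstack([f(s,150,240,100,74),f(s,245,255,100,74)])])
cv2.imwrite("pics/crop1.png",A)
A=np.vstack([np.hstack([f(t,265,150,100,74),f(t,390,84,100,74)]),np.hstack([f(s,270,175,100,74),f(s,275,85,100,74)])])
cv2.imwrite("pics/crop2.png",A)
E
```

```text
(no output)
```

View pics/crop1.png

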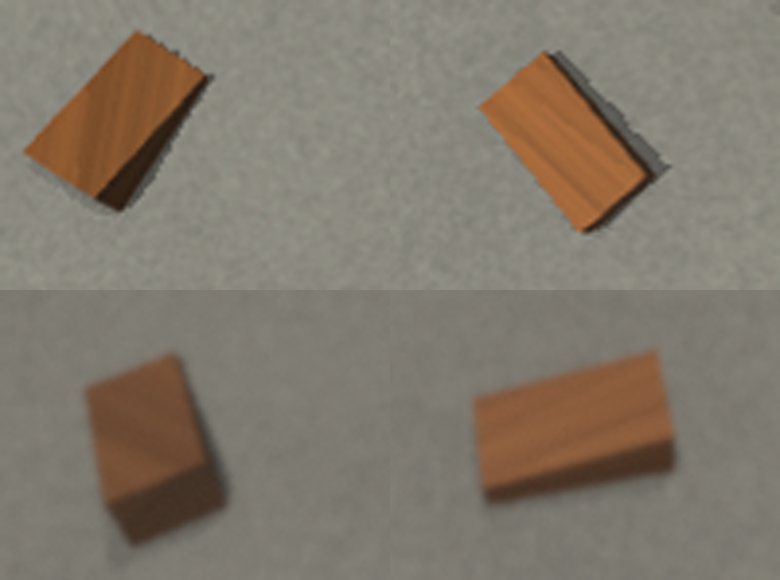

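View pics/crop2.png

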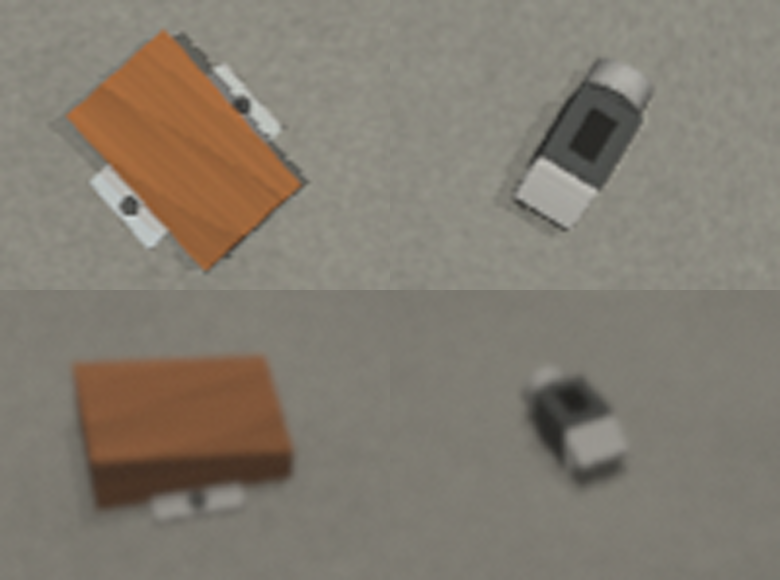

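Wedge at (190,131): its side face tapers almost to nothing, so it looks like the steep one. Wedge at (225,217): its side is roughly 2:1, which fits the gentle one. I'll check this with corner measurements. The base's high end is at upper left in the top view. The gentle wedge's thick end is at lower right.

```bash
cat > h.py <<'E'
import numpy as np,cv2
def corners(img,roi,lo,hi,dbg=None,S=8):
    x,y,w,h=roi
    c=cv2.resize(img[y:y+h,x:x+w],None,fx=S,fy=S,interpolation=cv2.INTER_CUBIC)
    m=cv2.inRange(cv2.cvtColor(c,cv2.COLOR_BGR2HSV),np.array(lo),np.array(hi))
    m=cv2.morphologyEx(m,cv2.MORPH_OPEN,np.ones((9,9)));m=cv2.morphologyEx(m,cv2.MORPH_CLOSE,np.ones((25,25)))
    cs,_=cv2.findContours(m,cv2.RETR_EXTERNAL,cv2.CHAIN_APPROX_NONE)
    k=max(cs,key=cv2.contourArea)
    q=cv2.boxPoints(cv2.minAreaRect(k))
    e=.02
    while True:
        a=cv2.approxPolyDP(k,e*cv2.arcLength(k,True),True)
        if len(a)<=4:break
        e+=.005
    q=a[:,0].astype(float)
    P=k[:,0].astype(float);L=[]
    for i in range(len(q)):
        A,B=q[i],q[(i+1)%len(q)];d=B-A;n=np.linalg.norm(d);d/=n
        r=P-A;s=r@d;o=abs(r[:,0]*d[1]-r[:,1]*d[0])
        sel=P[(s>.15*n)&(s<.85*n)&(o<10)]
        v=cv2.fitLine(sel.astype(np.float32),cv2.DIST_HUBER,0,.01,.01).ravel()
        L.append(np.cross([v[2],v[3],1],[v[2]+v[0],v[3]+v[1],1]))
    out=[]
    for i in range(len(q)):
        p=np.cross(L[i-1],L[i]);out.append(p[:2]/p[2])
    out=np.array(out)
    if dbg:
        cv2.polylines(c,[out.astype(int)],True,(0,255,0),1);cv2.imwrite(dbg,c)
    return (out+.5)/S-.5+[x,y]
def ray(cam,uv):
    K=np.array([[cam["fx"],0,cam["cx"]],[0,cam["fy"],cam["cy"]],[0,0,1]])
    u=cv2.undistortPoints(np.array([[uv]],float),K,np.array([cam["k1"],0,0,0,0])).ravel()
    R=np.array(cam["R"]);t=np.array(cam["t"])
    return -R.T@t, R.T@np.array([u[0],u[1],1])
def onplane(cam,uv,z):
    o,d=ray(cam,uv);return o+d*(z-o[2])/d[2]
def tri(c1,u1,c2,u2):
    o1,d1=ray(c1,u1);o2,d2=ray(c2,u2)
    s=np.linalg.lstsq(np.c_[d1,-d2],o2-o1,rcond=None)[0]
    a=o1+s[0]*d1;b=o2+s[1]*d2
    return (a+b)/2,np.linalg.norm(a-b)
E
python3 - <<'E'
from h import *
from workcell import bot
t=bot.read_camera("top");I=t["pixels"]
hsv=cv2.cvtColor(I,cv2.COLOR_BGR2HSV)
for p in[(312,188),(225,217),(190,131),(183,145),(240,238),(192,150),(437,133),(439,120),(430,125),(446,104),(400,150)]:print(p,hsv[p[1],p[0]])
E
```

```text
(312, 188) [ 13 156 159]
(225, 217) [ 13 163 166]
(190, 131) [ 13 167 136]
(183, 145) [ 13 166 126]
(240, 238) [ 23  22 137]
(192, 150) [ 11 139  46]
(437, 133) [ 26  11 168]
(439, 120) [30 18 43]
(430, 125) [ 26  10 176]
(446, 104) [ 26  11 165]
(400, 150) [ 25  22 138]
```

```bash
python3 - <<'E'
from h import *
from workcell import bot
np.set_printoptions(precision=4,suppress=True)
t=bot.read_camera("top");s=bot.read_camera("side")
for n,r,rs in [("base",(265,150,100,74),(280,180,75,60)),("gent",(180,180,100,74),(255,260,75,55)),("steep",(160,100,100,74),(160,250,60,60))]:
    q=corners(t["pixels"],r,(8,90,100),(18,255,255),f"pics/d_{n}.png");print(n,q.round(1).tolist())
    hs=cv2.cvtColor(s["pixels"][rs[1]:rs[1]+rs[3],rs[0]:rs[0]+rs[2]],cv2.COLOR_BGR2HSV)
    v=hs[...,2][(hs[...,1]>80)];print(" sideV",np.percentile(v,[5,25,50,75,95]))
    P=[onplane(t,u,.03) for u in q];print(np.round([np.linalg.norm(P[i]-P[i-1]) for i in range(4)],4))
E
```

```text
base [[306.6, 156.6], [281.5, 179.2], [317.2, 218.7], [341.9, 196.8]]
 sideV [ 71.  99. 126. 130. 133.]
[0.113  0.0711 0.112  0.0693]
gent [[218.9, 192.5], [202.2, 206.9], [228.3, 239.2], [245.4, 224.5]]
 sideV [ 74. 128. 135. 139. 142.]
[0.0876 0.0457 0.0874 0.0466]
steep [[194.6, 107.2], [165.0, 138.3], [183.3, 150.2], [212.3, 118.6]]
 sideV [ 67.  73. 108. 112. 119.]
[0.0449 0.0906 0.0463 0.0903]
```

```bash
python3 - <<'E'
from h import *
from workcell import bot
np.set_printoptions(precision=4,suppress=True)
t=bot.read_camera("top");s=bot.read_camera("side")
for n,r,rs,v in [("base",(265,150,100,74),(280,180,75,60),112),("gent",(180,180,100,74),(255,260,75,55),112),("steep",(160,100,100,74),(160,250,60,60),92)]:
    q=corners(t["pixels"],r,(8,90,100),(18,255,255))
    p=corners(s["pixels"],rs,(5,60,v),(20,255,255),f"pics/s_{n}.png");print(n,p.round(1).tolist())
    # match by best residual among cyclic orders
    best=min(((sum(tri(t,q[i],s,(np.roll(p,k,0))[i])[1] for i in range(4)),k) for k in range(4)))
    p=np.roll(p,best[1],0)
    for i in range(4): print("  ",*tri(t,q[i],s,p[i]))
E
```

```text
base [[344.7, 214.4], [337.9, 190.8], [286.9, 192.6], [294.3, 217.9]]
   [0.5528 0.025  0.0447] 0.0034776359247002927
   [0.5038 0.0759 0.0457] 0.001222569392592839
   [0.4232 0.0036 0.0279] 0.0018728632608845358
   [ 0.4687 -0.049   0.0255] 0.0011517317461109833
gent [[313.3, 269.0], [265.2, 281.8], [267.6, 305.3], [317.9, 291.7]]
   [0.4804 0.2122 0.0201] 0.0020049874028366475
   [0.4501 0.2475 0.0189] 0.0017699794038592653
   [0.3814 0.1876 0.0359] 0.0004137473249933791
   [0.4117 0.1525 0.0363] 0.0008895188212756993
steep [[194.8, 254.8], [170.9, 264.4], [175.9, 294.7], [201.5, 283.5]]
   [0.6671 0.2685 0.0087] 0.0012143997063799729
   [0.5921 0.3186 0.044 ] 0.00128935674082419
   [0.5671 0.2804 0.0449] 0.0016866936677527103
   [0.6411 0.2295 0.0101] 0.0005105192574582961
```

```bash
python3 - <<'E'
import cv2,numpy as np
f=lambda n:cv2.resize(cv2.imread(f"pics/{n}.png"),(260,230))
cv2.imwrite("pics/dbg.png",np.vstack([np.hstack([f(k+"_"+n) for n in("base","gent","steep")]) for k in "ds"]))
E
```

```text
(no output)
```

View pics/dbg.png

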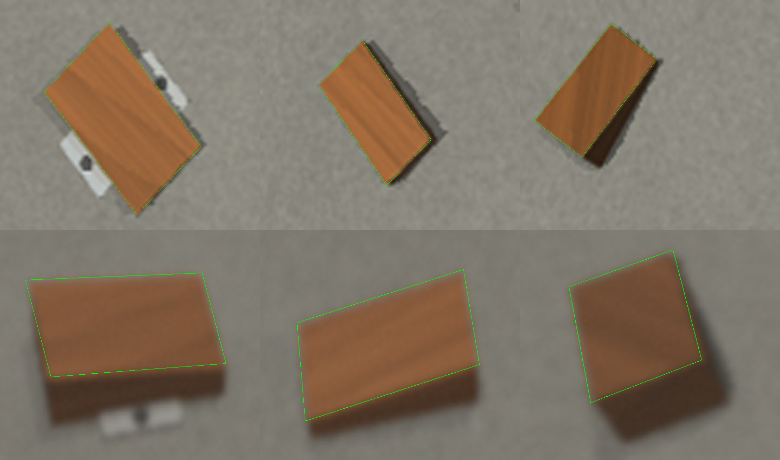

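Confirmed: the part at (225,217) triangulates to corner heights of 20 and 36 mm, so it is the gentle wedge. The part at (190,131) gives 9 and 45 mm, so it is the steep one. Next, the head and the planar poses.

```bash
python3 - <<'E'
from h import *
from workcell import bot
np.set_printoptions(precision=4,suppress=True)
t=bot.read_camera("top");s=bot.read_camera("side")
def frame(P,hi_first):pass
for n,r,zz in [("base",(265,150,100,74),(.045,.045,.025,.025)),("gent",(180,180,100,74),(.020,.020,.036,.036))]:
    q=corners(t["pixels"],r,(8,90,100),(18,255,255))
    P=np.array([onplane(t,u,z) for u,z in zip(q,zz)])
    a=(P[0]+P[1]-P[2]-P[3])/2; b=(P[0]-P[1]+P[3]-P[2])/2
    print(n,P.mean(0),"len",np.linalg.norm(a[:2]),"wid",np.linalg.norm(b),"yaw x",np.degrees(np.arctan2(a[1],a[0])),"yaw from wid",np.degrees(np.arctan2(b[1],b[0])))
S=8
res={}
for nm,cam,(x,y,w,h) in [("top",t,(410,90,60,60)),("side",s,(300,95,45,45))]:
    c=cv2.resize(cam["pixels"][y:y+h,x:x+w],None,fx=S,fy=S,interpolation=cv2.INTER_CUBIC)
    g=cv2.cvtColor(c,cv2.COLOR_BGR2GRAY)
    cv2.imwrite(f"pics/head_{nm}.png",c)
    print(nm,g.min(), [int(np.percentile(g,p)) for p in(1,3,5,8,12,20,50,95,99)])
E
```

```text
base [0.4865 0.0136 0.035 ] len 0.11030082918690702 wid 0.06979771302217905 yaw x 41.580363703060925 yaw from wid -48.373630907440266
gent [0.4303 0.1996 0.028 ] len 0.09033637470853782 wid 0.046271391919149925 yaw x 41.03722897238277 yaw from wid -49.3418266464838
top 36 [41, 57, 73, 79, 84, 128, 137, 163, 172]
side 32 [41, 48, 58, 67, 79, 108, 123, 141, 150]
```

```bash
python3 - <<'E'
import cv2,numpy as np
f=lambda n:cv2.resize(cv2.imread(f"pics/{n}.png"),(400,400))
cv2.imwrite("pics/heads.png",np.hstack([f("head_top"),f("head_side")]))
E
```

```text
(no output)
```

View pics/heads.png

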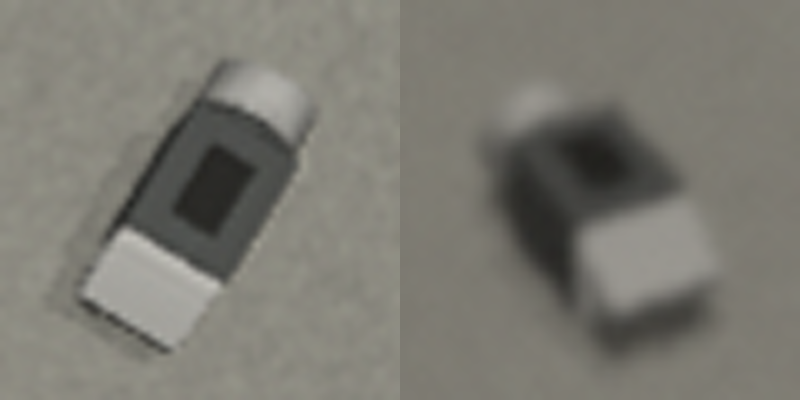

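```bash
python3 - <<'E'
from h import *
from workcell import bot
np.set_printoptions(precision=4,suppress=True)
t=bot.read_camera("top");s=bot.read_camera("side");S=8
E={}
for nm,cam,(x,y,w,h),T in [("top",t,(410,90,60,60),62),("side",s,(300,95,45,45),48)]:
    g=cv2.cvtColor(cv2.resize(cam["pixels"][y:y+h,x:x+w],None,fx=S,fy=S,interpolation=cv2.INTER_CUBIC),cv2.COLOR_BGR2GRAY)
    m=cv2.inRange(g,0,T)
    cs,_=cv2.findContours(m,cv2.RETR_EXTERNAL,cv2.CHAIN_APPROX_NONE)
    for c in cs:
        if cv2.contourArea(c)<400:continue
        M=cv2.moments(c);u=np.array([M["m10"],M["m01"]])/M["m00"]
        u=(u+.5)/S-.5+[x,y]
        B=(cv2.boxPoints(cv2.minAreaRect(c))+.5)/S-.5+[x,y]
        B=np.array([onplane(cam,b,.038) for b in B]);e=[B[1]-B[0],B[2]-B[1]];e=max(e,key=np.linalg.norm)
        print(nm,cv2.contourArea(c),u,onplane(cam,u,.038),"yaw",np.degrees(np.arctan2(e[1],e[0])),np.linalg.norm(B[1]-B[0]),np.linalg.norm(B[2]-B[1]))
# bright peen
q=corners(t["pixels"],(410,108,45,42),(0,0,150),(255,60,255),"pics/peen.png");print(q)
for u in q:print(onplane(t,u,.038))
# long side edges: saturated? dark block mask
g=cv2.cvtColor(cv2.resize(t["pixels"][90:150,410:470],None,fx=S,fy=S,interpolation=cv2.INTER_CUBIC),cv2.COLOR_BGR2GRAY)
m=cv2.morphologyEx(cv2.inRange(g,0,100),cv2.MORPH_OPEN,np.ones((20,20)))
c=max(cv2.findContours(m,cv2.RETR_EXTERNAL,cv2.CHAIN_APPROX_NONE)[0],key=cv2.contourArea)
r=cv2.minAreaRect(c);B=(cv2.boxPoints(r)+.5)/S-.5+[410,90];B=np.array([onplane(t,b,.038) for b in B]);print("block",B,B.mean(0))
for i in range(2):
    e=B[i+1]-B[i];print(np.linalg.norm(e),np.degrees(np.arctan2(e[1],e[0])))
E
```

```text
top 6141.5 [441.5421 117.9684] [ 0.6316 -0.2594  0.038 ] yaw -32.74092120253639 0.026930026442135546 0.0170297412819277
top 1360.5 [432.0515 115.5471] [ 0.637  -0.2396  0.038 ] yaw -31.806805559952267 0.04265233123424323 0.003406414765569048
side 2130.0 [315.3691 119.7693] [ 0.6315 -0.224   0.038 ] yaw 143.4407137152245 0.013466168532372529 0.04422053392197086
side 1790.5 [321.5314 112.5432] [ 0.6327 -0.258   0.038 ] yaw 145.84042115931726 0.01710486840858363 0.02676472163864043
[[428.0898 123.491 ]
 [421.9573 133.4323]
 [436.0533 141.8151]
 [442.5297 132.4461]]
[ 0.6202 -0.231   0.038 ]
[ 0.5992 -0.2177  0.038 ]
[ 0.5812 -0.2468  0.038 ]
[ 0.6009 -0.2608  0.038 ]
block [[ 0.6216 -0.2275  0.038 ]
 [ 0.6664 -0.2538  0.038 ]
 [ 0.6448 -0.2898  0.038 ]
 [ 0.6001 -0.2635  0.038 ]] [ 0.6333 -0.2586  0.038 ]
0.051986209304120415 -30.386003148226763
0.04198567694767752 -120.95686746549637
```

```bash
cat >> h.py <<'E'
from scipy.spatial.transform import Rotation as Ro
BASE=np.array([.4866,.0137,.035]);BY=np.radians(41.6)
WM=np.array([.4305,.1997,.014]);WY=np.radians(40.9)
HM=np.array([.6318,-.2589,.019]);HY=np.radians(-32.2)
def down(yaw,flip=0):  # object x at yaw, jaws along object y
    y=yaw+np.pi/2+flip*np.pi
    x=np.array([np.cos(y),np.sin(y),0]);z=np.array([0,0,-1.]);return Ro.from_matrix(np.c_[x,np.cross(z,x),z])
def mv(R,p):T=np.eye(4);T[:3,:3]=R.as_matrix();T[:3,3]=p;return T
WT=BASE+[0,0,.0138]-.0024*np.array([np.cos(BY),np.sin(BY),0])
RT=Ro.from_euler("ZY",[BY,-np.radians(10)])
def place_tool(Tg):  # wedge tool target from grasp tool pose
    return mv(RT,WT)@np.linalg.inv(mv(Ro.from_euler("Z",[WY]) if 0 else Ro.from_euler("Z",WY),WM))@Tg
E
python3 - <<'E'
from h import *
from workcell import bot
np.set_printoptions(precision=3,suppress=True)
for f in(0,1):
    R=down(WY,f);p=np.array([WM[0],WM[1],.004])
    print("grasp",bot.inverse_kinematics(p,R.as_rotvec()))
    T=place_tool(mv(R,p));print("place",T[:3,3],T[:3,2],bot.inverse_kinematics(T[:3,3],Ro.from_matrix(T[:3,:3]).as_rotvec()))
    print("head",bot.inverse_kinematics([HM[0],HM[1],.005],down(HY,f).as_rotvec()),bot.inverse_kinematics([HM[0],HM[1],.1],down(HY,f).as_rotvec()))
    print("hplace",bot.inverse_kinematics([WT[0],WT[1],.07],down(BY,f).as_rotvec()))
E
```

```text
grasp [ 0.179  0.126  2.017 -0.     0.999 -2.106]
place [0.486 0.013 0.039] [ 0.13   0.115 -0.985] [-0.338 -0.015  2.095  0.183  0.984 -2.731]
head [-0.565  0.601  1.391  0.     1.15  -1.574] [-0.565  0.496  1.339  0.     1.306 -1.574]
hplace [-0.225  0.044  1.953  0.     1.145 -2.522]
grasp [ 0.179  0.126  2.017 -0.     0.999  1.036]
place [0.486 0.013 0.039] [ 0.13   0.115 -0.985] [-0.338 -0.015  2.095  0.183  0.984  0.411]
head [-0.565  0.601  1.391 -0.     1.15   1.567] [-0.565  0.496  1.339 -0.     1.306  1.567]
hplace [-0.225  0.044  1.953 -0.     1.145  0.62 ]
```

```bash
python3 - <<'E'
from h import *
from workcell import bot
np.set_printoptions(precision=4,suppress=True)
R=down(WY,1).as_rotvec()
bot.set_gripper(.8,25)
bot.goto([WM[0],WM[1],.10],R)
bot.line_to([WM[0],WM[1],.004],R,.12)
print(bot.current_clock(),bot.current_ee_pos(),bot.current_contact_force())
bot.set_gripper(0,25)
print(bot.current_clock(),bot.current_opening()*92,bot.current_ee_pos(),bot.current_contact_force())
p=bot.current_ee_pos();bot.line_to([p[0],p[1],.11],None,.1)
print(bot.current_clock(),bot.current_opening()*92,bot.current_ee_pos(),bot.current_contact_force())
for n in("top","side"):cv2.imwrite(f"pics/{n}1.png",bot.read_camera(n)["pixels"])
E
python3 -c "
import cv2,numpy as np
t=cv2.imread('pics/top1.png')[140:300,140:380];s=cv2.imread('pics/side1.png')[160:320,200:440]
cv2.imwrite('pics/v1.png',cv2.resize(np.hstack([t,s]),(800,267)))"
```

```text
3.4917 [0.4313 0.2    0.0047] [-0.0624 -0.0361 -0.5967]
4.6083 0.47093834959413644 [0.4305 0.1997 0.004 ] [ 0.1906 -0.556   0.0565]
5.8167 0.1937773939903146 [0.4299 0.1996 0.1092] [-0.5896  0.3927  0.4251]
```

View pics/v1.png

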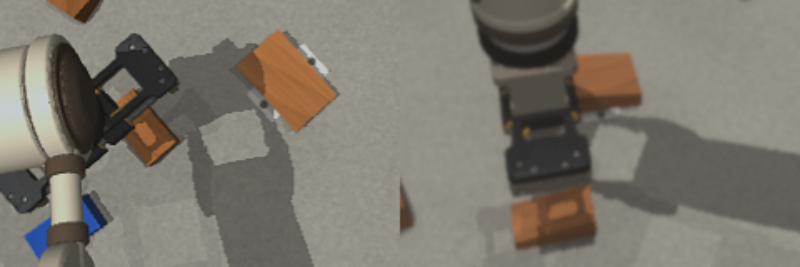

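The jaws closed to about 0 mm and the wedge seems still on the bench, so the grasp missed. I'll look closer before going on.

```bash
python3 - <<'E'
import cv2,numpy as np
from workcell import bot
t=cv2.imread('pics/top1.png')[150:270,130:310]
s=cv2.imread('pics/side1.png')[190:330,230:440]
cv2.imwrite('pics/v2.png',np.hstack([cv2.resize(t,(400,267)),cv2.resize(s,(400,267))]))
print(bot.current_ee_pos(),bot.current_tool_rot(),bot.current_opening(),bot.current_joints())
E
```

```text
[0.42989319 0.1995697  0.10919304] [ 2.85675337e+00 -1.30489418e+00 -2.04729092e-03] 0.0007887685859229677 [ 1.78882148e-01 -3.63555408e-02  1.94858382e+00 -1.65422192e-05
  1.23096288e+00  1.03583549e+00]
```

View pics/v2.png

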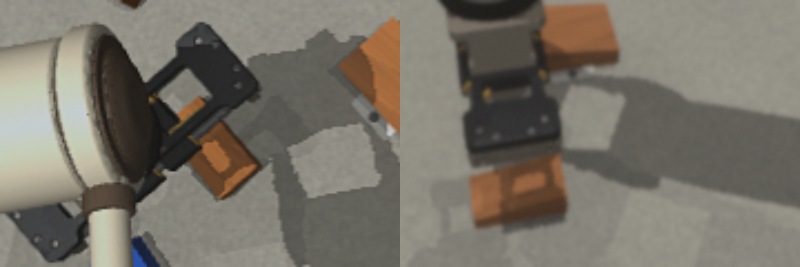

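View pics/side1.png

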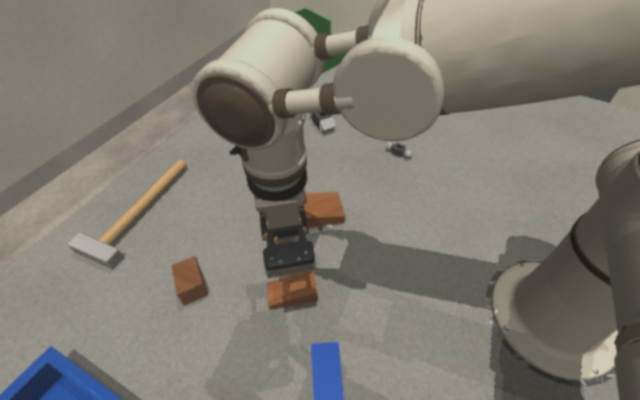

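```bash
python3 - <<'E'
from h import *
from workcell import bot
def proj(c,X):
    K=np.array([[c["fx"],0,c["cx"]],[0,c["fy"],c["cy"]],[0,0,1]])
    return cv2.projectPoints(np.array([X],float),cv2.Rodrigues(np.array(c["R"]))[0],np.array(c["t"]),K,np.array([c["k1"],0,0,0,0.]))[0].ravel().round(1)
p=bot.current_ee_pos()
for n in("top","side"):
    c=bot.read_camera(n);I=c["pixels"].copy()
    for h,col in((0,(0,0,255)),(.019,(0,255,0)),(.088,(255,0,0))):
        u=proj(c,p+[0,0,h]);print(n,h,u)
        cv2.circle(I,tuple(int(v) for v in u),2,col,-1)
    u=proj(c,p+[0,0,.0]).astype(int);I=I[max(u[1]-90,0):u[1]+90,u[0]-90:u[0]+90]
    cv2.imwrite(f"pics/p_{n}.png",cv2.resize(I,(400,400),interpolation=cv2.INTER_CUBIC))
cv2.imwrite("pics/pp.png",np.hstack([cv2.imread("pics/p_top.png"),cv2.imread("pics/p_side.png")]))
E
```

```text
top 0 [213.8 215. ]
top 0.019 [211.3 214.8]
top 0.088 [200.9 213.9]
side 0 [288.9 264. ]
side 0.019 [288.1 258.1]
side 0.088 [284.9 234. ]
```

View pics/pp.png

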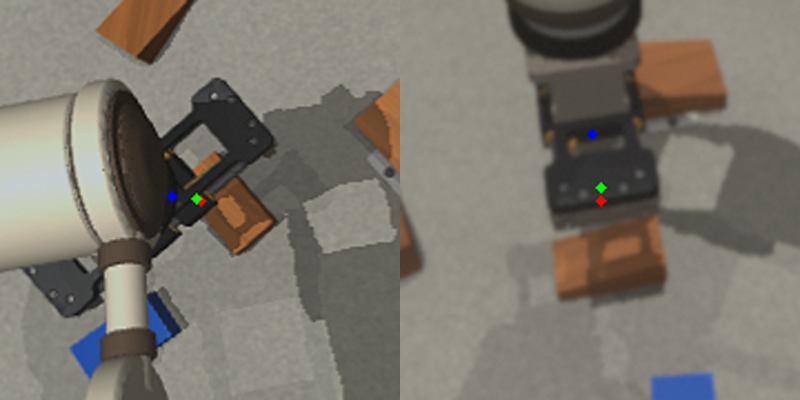

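```bash
python3 - <<'E'
from h import *
from workcell import bot
np.set_printoptions(precision=3,suppress=True)
# open, back off high and sideways so both views see fingers and wedge
print(bot.current_clock())
bot.set_gripper(.8); print(bot.current_opening(),bot.current_clock())
R=down(WY,1).as_rotvec()
bot.line_to([.36,.02,.2],R,.25)
print(bot.current_clock())
for n in("top","side"):cv2.imwrite(f"pics/{n}2.png",bot.read_camera(n)["pixels"])
E
python3 -c "
import cv2,numpy as np
t=cv2.imread('pics/top2.png')[100:400,100:500];s=cv2.imread('pics/side2.png')[100:400,150:550]
cv2.imwrite('pics/v3.png',np.hstack([t,s]))"
```

```text
6.0167
0.7979271109242341 7.1583
8.1583
```

View pics/v3.png

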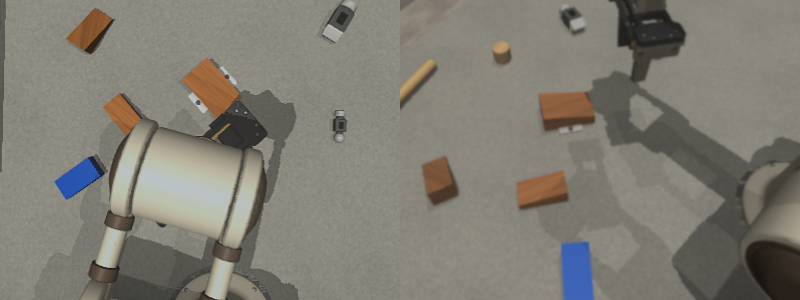

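```bash
cat >> h.py <<'E'
def proj(c,X):
    K=np.array([[c["fx"],0,c["cx"]],[0,c["fy"],c["cy"]],[0,0,1]])
    return cv2.projectPoints(np.array([X],float),cv2.Rodrigues(np.array(c["R"]))[0],np.array(c["t"]),K,np.array([c["k1"],0,0,0,0.]))[0].ravel().round(1)
E
python3 - <<'E'
from h import *
from workcell import bot
np.set_printoptions(precision=4,suppress=True)
p=bot.current_ee_pos();R=Ro.from_rotvec(bot.current_tool_rot()).as_matrix();print(p,R,bot.current_opening())
c=bot.read_camera("side");I=c["pixels"].copy()
for d in(-.037,0,.037):
  for b,col in((0,(0,0,255)),(.019,(0,255,0)),(.088,(255,0,0))):
    u=proj(c,p+R@[d,0,-b]);print(d,b,u);cv2.circle(I,tuple(int(round(v)) for v in u),1,col,-1)
u=proj(c,p).astype(int);cv2.imwrite("pics/p3.png",cv2.resize(I[max(u[1]-100,0):u[1]+50,u[0]-75:u[0]+75],(600,600),interpolation=cv2.INTER_CUBIC))
I=c["pixels"]
q=corners(I,(255,260,75,55),(5,60,100),(20,255,255));print(q.round(1))
E
```

```text
[0.3597 0.0208 0.1993] [[ 0.6558 -0.7549 -0.0015]
 [-0.7549 -0.6558  0.0007]
 [-0.0015  0.0007 -1.    ]] 0.8000166105973641
-0.037 0 [384. 191.]
-0.037 0.019 [385.4 183.2]
-0.037 0.088 [391.1 151.6]
0 0 [377.7 174.9]
0 0.019 [378.9 167. ]
0 0.088 [383.8 135.2]
0.037 0 [371.8 159.8]
0.037 0.019 [372.8 151.9]
0.037 0.088 [377.  120.1]
[[313.2 269.1]
 [265.1 281.8]
 [267.8 306.2]
 [318.  292.2]]
```

View pics/p3.png

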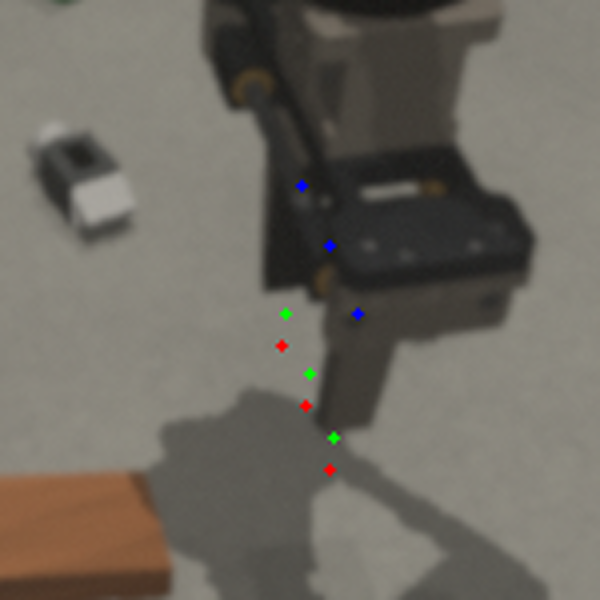

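The side view shows the real fingertips about 25–30 mm higher than the reported TCP. That explains the miss, since the jaws closed above the 28 mm wedge. I'll touch free bench gently to measure the offset.

```bash
python3 - <<'E'
from h import *
from workcell import bot
np.set_printoptions(precision=4,suppress=True)
R=down(WY,1).as_rotvec();X=[.38,-.13]
bot.line_to([*X,.05],R,.25)
bot.line_to([*X,.012],R,.1)
f0=bot.current_contact_force();print(bot.current_clock(),f0)
z=.012
try:
  while z>-.045:
    z-=.002;bot.line_to([*X,z],R,.04)
    f=bot.current_contact_force()-f0
    if abs(f[2])>2:print("contact",z,bot.current_ee_pos(),f);break
except bot.MotionError as e:print("ME",e,z)
print(z,bot.current_ee_pos(),bot.current_contact_force(),bot.current_clock())
c=bot.read_camera("side");I=c["pixels"];u=proj(c,[*X,.03]).astype(int);print(u)
cv2.imwrite("pics/p4.png",cv2.resize(I[max(u[1]-75,0):u[1]+75,u[0]-75:u[0]+75],(600,600),interpolation=cv2.INTER_CUBIC))
E
```

```text
9.8417 [ 0.0263 -0.3707 -0.2939]
contact -0.034000000000000016 [ 0.3803 -0.1302 -0.0331] [-3.6152  3.3672 11.0149]
-0.034000000000000016 [ 0.3803 -0.1302 -0.0331] [-3.5889  2.9965 10.7211] 15.5917
[389 180]
```

View pics/p4.png

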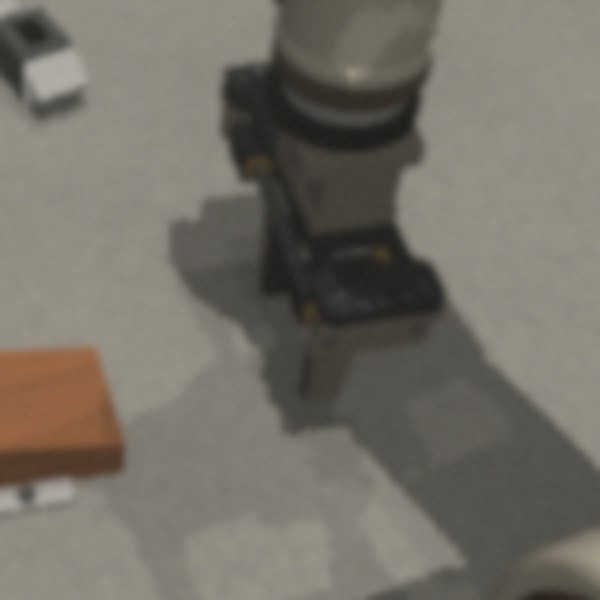

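```bash
python3 - <<'E'
from h import *
from workcell import bot
np.set_printoptions(precision=4,suppress=True)
p=bot.current_ee_pos();R=Ro.from_rotvec(bot.current_tool_rot()).as_matrix()
c=bot.read_camera("side");I=c["pixels"].copy();p0=p*[1,1,0]
for d in (-.037,-.055,.037,.055):
  for w in(-.01,.01):
    u=proj(c,p0+R@[d,w,0]);print(d,w,u);cv2.circle(I,tuple(int(round(v)) for v in u),0,(0,0,255),-1)
I=cv2.convertScaleAbs(I,alpha=1.8)
cv2.imwrite("pics/p5.png",cv2.resize(I[160:220,360:420],(600,600),interpolation=cv2.INTER_CUBIC))
for uv in((394.5,204.5),(382.7,178)):
    print(R.T@(onplane(c,uv,0)-p0))
bot.line_to([p[0],p[1],.08],None,.2);print(bot.current_clock())
E
```

```text
-0.037 -0.01 [388.4 202.1]
-0.037 0.01 [396.9 200.8]
-0.055 -0.01 [390.8 208.2]
-0.055 0.01 [399.4 206.9]
0.037 -0.01 [379.2 178.5]
0.037 0.01 [387.3 177.4]
0.055 -0.01 [377.1 173.2]
0.055 0.01 [385.1 172. ]
[-0.0463  0.0014  0.    ]
[ 0.0371 -0.0013 -0.    ]
16.4083
```

View pics/p5.png

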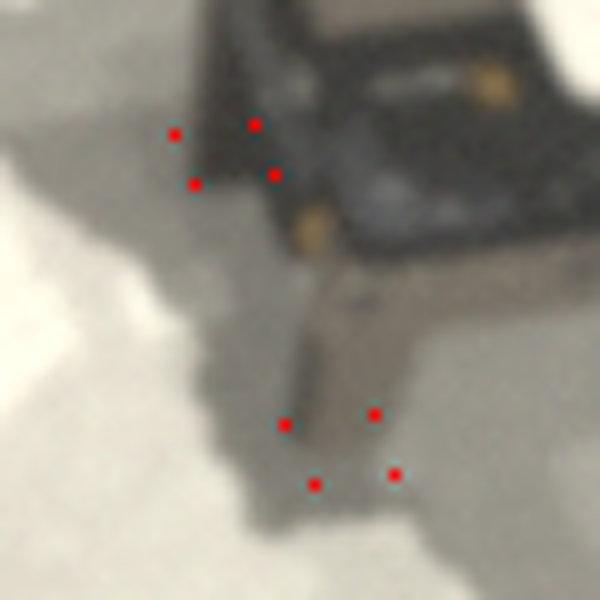

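The bench contact gives a TCP error of 32.5 mm along the tool, with no lateral error (within about 2 mm). I'll correct for it and grasp again.

```bash
cat >> h.py <<'E'
D=.0325
def rep(T): # true-tip pose -> position to command
    return T[:3,3]+T[:3,2]*D
E
python3 - <<'E'
from h import *
from workcell import bot
np.set_printoptions(precision=4,suppress=True)
Rr=down(WY,1);R=Rr.as_rotvec()
bot.goto([WM[0],WM[1],.06-D],R)
bot.line_to([WM[0],WM[1],.004-D],R,.1)
print(bot.current_clock(),bot.current_ee_pos(),bot.current_contact_force())
bot.set_gripper(0.2,25)
o=bot.current_opening()*92
print(bot.current_clock(),o,bot.current_ee_pos(),bot.current_contact_force())
if 44<o<49:
    bot.line_to([WM[0],WM[1],.10-D],None,.1)
    print(bot.current_clock(),bot.current_opening()*92,bot.current_contact_force())
E
```

```text
18.3917 [ 0.4311  0.1996 -0.0281] [ 0.514   0.1009 -0.2954]
18.9167 45.91125433946472 [ 0.4308  0.1998 -0.0281] [-0.6769  0.1013  3.3256]
20.025 45.74419466065821 [-0.1687  0.7383 -1.6552]
```

```bash
python3 - <<'E'
from h import *
from workcell import bot
np.set_printoptions(precision=4,suppress=True)
T=place_tool(mv(down(WY,1),[WM[0],WM[1],.004]))
rv=Ro.from_matrix(T[:3,:3]).as_rotvec()
p=rep(T);bot.goto(p+[0,0,.045],rv);bot.line_to(p+[0,0,.012],rv,.1);bot.hold(.2)
print(bot.current_clock(),bot.current_ee_pos()-p,bot.current_contact_force())
# expected wedge top corners
I=[]
for n in("top","side"):
    c=bot.read_camera(n);J=c["pixels"].copy();cv2.imwrite(f"pics/{n}6.png",J)
    for dx in(-.0457,.0457):
        for dy in(-.023,.023):
            X=WT+[0,0,.012]+Ro.from_euler("Z",BY).apply([dx,dy,.0138]);u=proj(c,X);print(n,u);cv2.circle(J,tuple(int(round(v)) for v in u),1,(0,255,0),-1)
    u=proj(c,WT).astype(int);I.append(cv2.resize(J[u[1]-45:u[1]+45,u[0]-45:u[0]+45],(400,400),interpolation=cv2.INTER_CUBIC))
cv2.imwrite("pics/p6.png",np.hstack(I))
E
```

```text
21.5167 [ 0.0007 -0.      0.0128] [-0.4985  0.33   -0.631 ]
top [336.  196.4]
top [318.9 211.8]
top [305.5 162.7]
top [288.4 178. ]
side [336.9 180.2]
side [341.9 196.5]
side [294.1 186.8]
side [297.6 203.6]
```

View pics/p6.png

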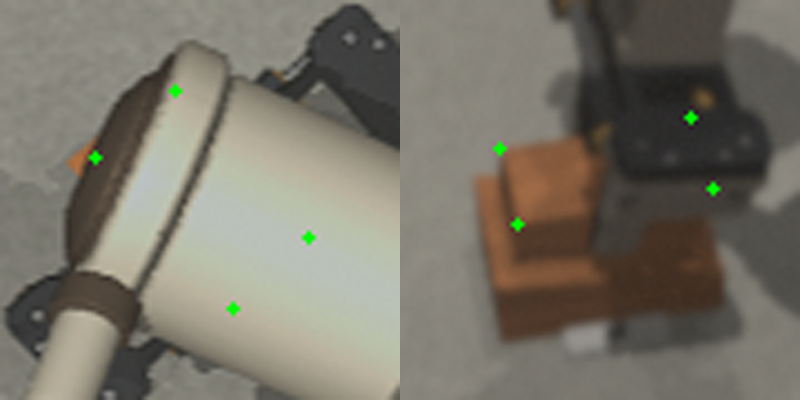

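The visible thin-end corners in the side view (about 294,187) match the prediction, so the tool-length model also holds when tilted. I'll lower gently to contact.

```bash
python3 - <<'E'
from h import *
from workcell import bot
np.set_printoptions(precision=4,suppress=True)
T=place_tool(mv(down(WY,1),[WM[0],WM[1],.004]))
rv=Ro.from_matrix(T[:3,:3]).as_rotvec();p=rep(T)
bot.line_to(p+[0,0,.004],rv,.05)
f0=bot.current_contact_force();z=.004;print(f0)
while z>-.004:
    z-=.001;bot.line_to(p+[0,0,z],rv,.02)
    f=bot.current_contact_force()-f0;print(round(z,4),f,round(bot.current_opening()*92,1))
    if f[2]>2.5:break
print(bot.current_clock(),bot.current_ee_pos()-p)
E
```

```text
[-0.2048  0.2901 -0.6209]
0.003 [ 0.3079 -0.6765 -0.6771] 46.0
0.002 [ 0.0995 -0.3943  0.2101] 46.2
0.001 [-0.4782 -1.0568 -0.0844] 45.9
0.0 [-0.442  -0.6704  2.5829] 45.6
22.925 [ 0.0003 -0.0001  0.0002]
```

```bash
python3 - <<'E'
from h import *
from workcell import bot
np.set_printoptions(precision=4,suppress=True)
T=place_tool(mv(down(WY,1),[WM[0],WM[1],.004]))
rv=Ro.from_matrix(T[:3,:3]).as_rotvec();p=rep(T)
bot.line_to(p-[0,0,.0007],rv,.02);print(bot.current_contact_force())
bot.set_gripper(.51,3);bot.set_gripper(.66)
print(bot.current_clock(),bot.current_contact_force(),bot.current_opening())
bot.line_to(p-T[:3,2]*.05,rv,.12)
# move towards head approach, out of the way of the view
bot.goto([HM[0],HM[1],.09-D],down(HY,1).as_rotvec())
print(bot.current_clock())
for n in("top","side"):cv2.imwrite(f"pics/{n}7.png",bot.read_camera(n)["pixels"])
t=cv2.imread('pics/top7.png')[130:250,220:400];s=cv2.imread('pics/side7.png')[150:270,230:410]
cv2.imwrite('pics/v7.png',cv2.resize(np.hstack([t,s]),(800,267),interpolation=cv2.INTER_CUBIC))
E
```

```text
[-5.4391  0.3561  9.283 ]
23.7917 [ 0.0738 -0.1271  1.2244] 0.6630528761130435
25.5333
```

View pics/v7.png

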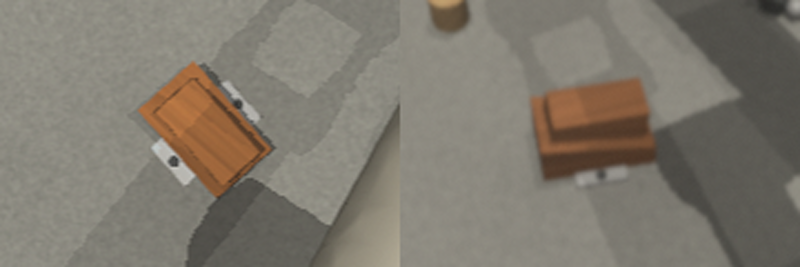

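View pics/top7.png

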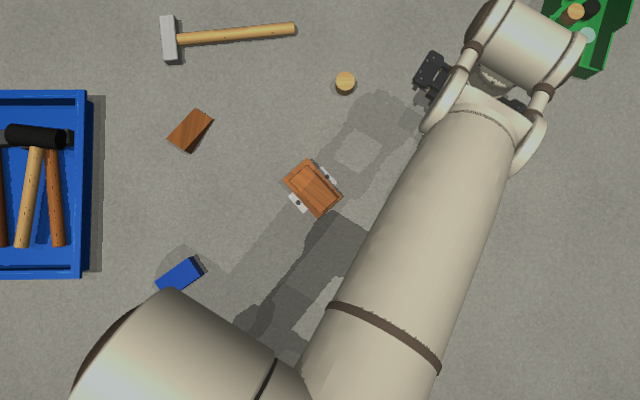

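The wedge now lies on the base, in line with it: top crop around px (314,188), side around (322,205). Next I'll overlay the predicted top corners to get the residual.

```bash
python3 - <<'E'
from h import *
from workcell import bot
I=[]
for n in("top","side"):
    c=bot.read_camera(n);J=c["pixels"].copy()
    S=9;u0=proj(c,WT+[0,0,.01]).astype(int);x,y=u0-[22,22] if 0 else u0-[44,44]
    J=cv2.resize(cv2.convertScaleAbs(J[y:y+88,x:x+88],alpha=1.3),None,fx=4.54,fy=4.54,interpolation=cv2.INTER_CUBIC)
    for dz,w,l0,l1,sl in((.0138,.023,-.0457,.0457,0),):
        pts=[]
        for dx,dy in((l0,-w),(l1,-w),(l1,w),(l0,w)):
            X=WT+Ro.from_euler("Z",BY).apply([dx,dy,dz]);u=proj(c,X);pts.append(((u+.5-[x,y])*4.54-.5).astype(int))
        cv2.polylines(J,[np.array(pts)],True,(0,255,0),1)
    pts=[]
    for dx,dy in((-.055,-.035),(.055,-.035),(.055,.035),(-.055,.035)):
        u=proj(c,BASE+Ro.from_euler("Z",BY).apply([dx,dy,dx*.1763]));pts.append(((u+.5-[x,y])*4.54-.5).astype(int))
    cv2.polylines(J,[np.array(pts)],True,(255,255,0),1)
    I.append(J[:399,:399])
cv2.imwrite("pics/p8.png",np.hstack(I))
E
```

```text
(no output)
```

View pics/p8.png

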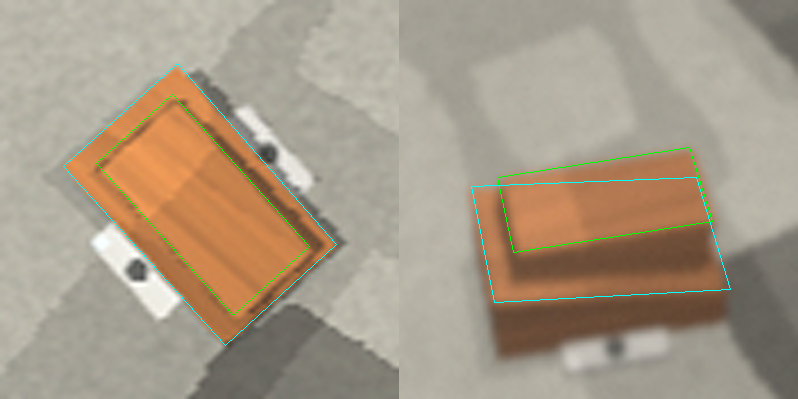

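The wedge is seated and in line, about 2 mm toward the low end, which is fine. I'll use that shifted centre for the head. Now the head at top px (441,118), confirmed above by its large size and oblong eye.

```bash
python3 - <<'E'
from h import *
from workcell import bot
np.set_printoptions(precision=4,suppress=True)
R=down(HY,1).as_rotvec();X=[HM[0],HM[1]]
bot.line_to([*X,.004-D],R,.1)
print(bot.current_clock(),bot.current_ee_pos(),bot.current_contact_force())
bot.set_gripper(0.2,55);o=bot.current_opening()*92
print(bot.current_clock(),o,bot.current_ee_pos(),bot.current_contact_force(),bot.current_ft_torque())
if 36<o<41:
    bot.line_to([*X,.16-D],None,.12)
    print(bot.current_clock(),bot.current_opening()*92,bot.current_contact_force(),bot.current_ft_torque())
    for n in("top","side"):cv2.imwrite(f"pics/{n}9.png",bot.read_camera(n)["pixels"])
E
```

```text
26.7417 [ 0.6326 -0.2594 -0.0275] [0.2344 0.1603 0.2842]
27.2083 37.8302694237063 [ 0.6321 -0.259  -0.028 ] [-0.4707 -0.4873  1.7881] [0.1002 0.1919 0.0709]
28.6583 37.43961906124104 [ 0.0368 -0.045  -7.0756] [0.066  0.1963 0.0231]
```

View pics/side9.png

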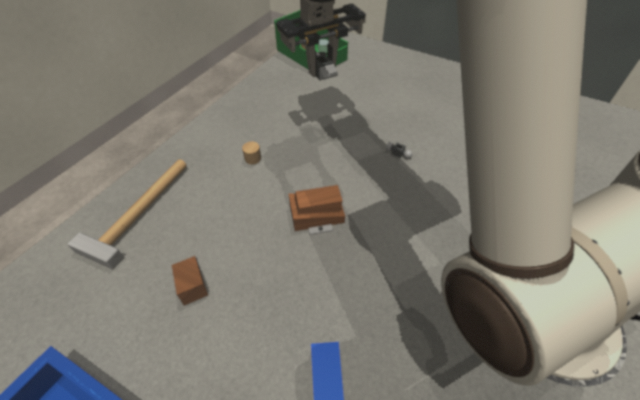

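The head is held, with 7 N of weight on the wrist and the jaws at 37.4 mm. Next I'll carry it over the wedge and check before contact.

```bash
cat >> h.py <<'E'
HT=np.array([*(WT[:2]-.002*np.array([np.cos(BY),np.sin(BY)])),.0622+.004-D])
E
python3 - <<'E'
from h import *
from workcell import bot
np.set_printoptions(precision=4,suppress=True)
R=down(BY,1).as_rotvec()
bot.goto(HT+[0,0,.09],R)
bot.line_to(HT+[0,0,.012],R,.1);bot.hold(.2)
print(bot.current_clock(),bot.current_ee_pos()-HT,bot.current_contact_force(),bot.current_opening()*92)
I=[]
for n in("top","side"):
    c=bot.read_camera(n);J=c["pixels"];cv2.imwrite(f"pics/{n}10.png",J)
    u=proj(c,WT).astype(int);I.append(cv2.resize(J[u[1]-50:u[1]+50,u[0]-50:u[0]+50],(400,400),interpolation=cv2.INTER_CUBIC))
cv2.imwrite("pics/p10.png",np.hstack(I))
E
```

```text
31.0667 [ 0.0007 -0.0001  0.0128] [-0.0492  0.9199 -7.3956] 38.12300204164522
```

View pics/p10.png

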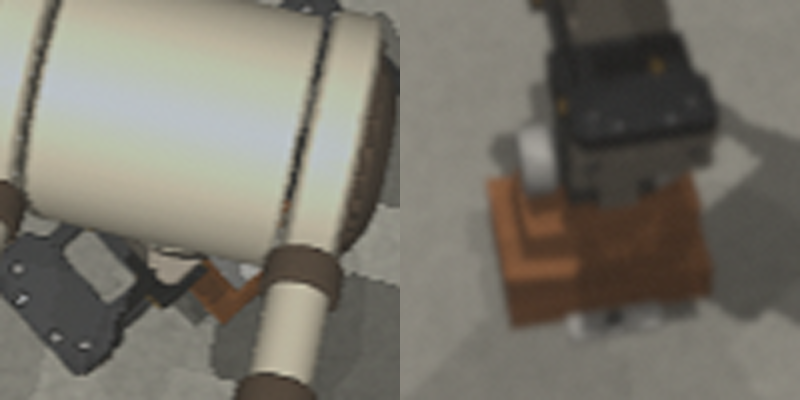

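The head is in line above the wedge, its face toward the high end (crop 540,160). I'll lower it until contact.

```bash
python3 - <<'E'
from h import *
from workcell import bot
np.set_printoptions(precision=4,suppress=True)
R=down(BY,1).as_rotvec()
bot.line_to(HT+[0,0,.004],R,.05);f0=bot.current_contact_force();z=.004
while z>-.005:
    z-=.0007;bot.line_to(HT+[0,0,z],R,.02)
    f=bot.current_contact_force()-f0;print(round(z,4),f)
    if f[2]>3:break
else: raise SystemExit("no contact")
bot.set_gripper(.44,5);print(bot.current_contact_force(),bot.current_opening()*92)
bot.set_gripper(.6)
print(bot.current_clock(),bot.current_contact_force())
bot.line_to(HT+[0,0,.10],R,.12)
bot.goto([.45,-.25,.2],R)
print(bot.current_clock())
I=[]
for n in("top","side"):
    c=bot.read_camera(n);J=c["pixels"];cv2.imwrite(f"pics/{n}11.png",J)
    u=proj(c,WT).astype(int);I.append(cv2.resize(J[u[1]-50:u[1]+50,u[0]-50:u[0]+50],(400,400),interpolation=cv2.INTER_CUBIC))
cv2.imwrite("pics/p11.png",np.hstack(I))
E
```

```text
0.0033 [-0.8048  0.3866 -0.767 ]
0.0026 [ 1.2746 -0.4426 -0.702 ]
0.0019 [ 0.8152 -0.4174 -0.7571]
0.0012 [ 1.4958  1.1314 -0.3098]
0.0005 [-1.3795 -0.2527  2.7237]
-0.0002 [-4.4701  1.6268 11.3852]
[-0.271   0.1715  0.4157] 40.46941518264818
33.6417 [-0.1206 -1.0257 -0.6213]
35.675
```

View pics/p11.png

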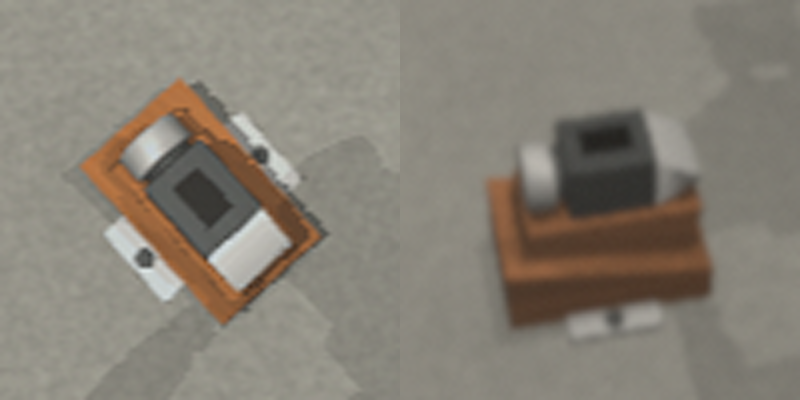

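The stack stands: the head lies lengthways on the wedge with the eye up, top crop (203,197), side crop (605,138). One numeric check of the eye centre, then hand in.

```bash
python3 - <<'E'
from h import *
from workcell import bot
np.set_printoptions(precision=4,suppress=True)
S=8
U={}
for nm,T in(("top",62),("side",52)):
    c=bot.read_camera(nm);u=proj(c,[*HT[:2],.1]).astype(int);x,y=u-14
    g=cv2.cvtColor(cv2.resize(c["pixels"][y:y+28,x:x+28],None,fx=S,fy=S,interpolation=cv2.INTER_CUBIC),cv2.COLOR_BGR2GRAY)
    k=min([k for k in cv2.findContours(cv2.inRange(g,0,T),cv2.RETR_EXTERNAL,cv2.CHAIN_APPROX_NONE)[0] if cv2.contourArea(k)>500],key=lambda k:abs(cv2.pointPolygonTest(k,(112.,112.),True)) if cv2.pointPolygonTest(k,(112.,112.),False)<0 else 0)
    M=cv2.moments(k);uv=(np.array([M["m10"],M["m01"]])/M["m00"]+.5)/S-.5+[x,y]
    U[nm]=(c,uv)
    P=onplane(c,uv,.1)
    r=Ro.from_euler("Z",-BY)
    B=np.array([onplane(c,(b+.5)/S-.5+[x,y],.1) for b in cv2.boxPoints(cv2.minAreaRect(k))]);e=max(B[1]-B[0],B[2]-B[1],key=np.linalg.norm)
    print(nm,uv,P,"rel base in base axes mm",r.apply(P-BASE)*1e3,"yaw",np.degrees(np.arctan2(e[1],e[0]))%180)
print(tri(*U["top"],*U["side"]))
bot.job_done();print(bot.current_clock())
E
```

```text
top [312.3444 186.9052] [0.4832 0.011  0.1   ] rel base in base axes mm [-4.3133  0.2578 65.    ] yaw 42.21812208779997
side [317.9326 183.4356] [0.4841 0.0119 0.1   ] rel base in base axes mm [-3.0065  0.323  65.    ] yaw 39.575281903347474
(array([0.4838, 0.0113, 0.0995]), np.float64(0.0012326400787476361))
the job is handed in; nothing more can be done
the job is handed in; nothing more can be done
```

The stack is built and handed in at about 36 s of the 56 s limit: the gentle wedge lies on the base slope, thick end over the low end, with the big head on top. No verdict was given, and I took no picture after handing in.

**What went wrong first:** the first grasp closed on nothing above the wedge. A bench touch and the side view showed the real fingertips about 32.5 mm short of the reported TCP. I corrected for that, and everything after used the corrected length.

**Wedge:** I lowered it tilted 10° until it touched, then released it. By eye on the overlay it sits about 2 mm toward the low end from the ideal spot, and I left it there. It is in line with the base, and its top looked level.

**Head:** I lowered it on the wedge's middle to contact, with a force change of about 11 N as it touched.
- **Position:** the eye centre measured 3–4 mm to the low-end side of `base_slope`, where 4.4 mm was intended, and 0.3 mm off the centre line.
- **Height:** the eye top was at 99.5 mm, where about 100 mm was expected.
- **Yaw:** 42° from the top camera and 40° from the side, against 41.6° for the base. That is a small disagreement between the cameras.

The steep wedge and the other bystanders, including the blue look-alike, were left alone.

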